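# Let a seedling tray roll down the gravity track and catch it gently

## Task

Swing the red lever over to drop the yellow stop, and let the tray of seedlings roll down the roller track by itself into the lower half. Catch it there with the fingers on its bumper strip, meeting it gently at its own pace rather than letting it run into a standing hand, slow it to a crawl before it gets to the end stop, and ease it down until it rests against the stop without a bang. Keep the pots upright in the tray, leave the other things alone, and take the hand away at the end.

Things in the scene. Friction and masses are not known exactly. Their poses are not given: they have to be found in the camera images.
- conveyor: Fixed gravity roller track, 740 mm long, clear width 172 mm, side profiles 12 mm thick rising 12 mm above the roller tops. Rollers 40 mm diameter. Origin: middle of the track on the plane of the roller tops, 100 mm above the bench. x across, away from the robot and the lever; y uphill along the track (slope 0.054 rad); z square to the rollers. Free tray: gains 0.1 to 0.35 m/s2, up to 0.4 m/s.
- tray: Green tray on the rollers, axes as the track's, 160 mm across (x), 200 mm along (y), 60 mm high, 0.39 kg plus two pots of 0.22 kg (nominal, masses up to 40 % off). Origin: centre of its underside; downhill wall 100 mm towards -y, where a black foam-rubber bumper strip stands out 14 mm (face at 114 mm), 24 to 58 mm up; it gives 1 mm for 1.5 N. Starts 237 mm uphill of the track's origin.
- stop_lever (a joint): Angle (rad) of the tray stop: a cross shaft, 135 mm uphill of the track's origin and 22 mm below the roller tops, with yellow blade and red lever. 0: blade up, lever leaning 0.575 rad uphill; 1.15: fully open, lever leaning 0.575 rad downhill. The lever's top moves downhill as it grows. The tray is free from 0.95 on. Stays where left; about 2 N at the handle moves it.
- lever_grip (a point): Point on the axis of the red handle where to push it, 110 mm from the shaft, 113 mm from the middle of the track towards the robot. The handle is a rod of 20 mm diameter along the lever, from 50 mm below this point to 25 mm beyond it.
- end_stop (a point): Middle of the end stop's uphill face at roller-top height, 340 mm downhill of the track's origin, axes like the track's. The tray rests on it when its origin is 100 mm uphill of this point. The stop is a bar across the track, 12 mm thick, 18 mm higher than the roller tops: fingers kept above that can follow the tray over it.
- pot_a: Black square nursery pot with a seedling, 52 mm square at the foot, 64 mm high, plant to 140 mm, standing loose in the tray 40 mm uphill of its middle, 34 mm towards the robot side. Origin: centre of its underside, z up.
- pot_b: The second pot like pot_a, on the far side of the tray.
- bowl: Steel bowl, 130 mm wide, 55 mm high, on the bench on the robot's right. Not part of the job. Origin: centre of its underside.
- tub: Clear plastic tub, 130 x 100 x 70 mm, beyond the track. Not part of the job. Origin: centre of its underside.
- spoon: Steel spoon lying on the bench between the robot and the track, on the robot's left. Not part of the job. Origin: on the bench under its middle.

How it is judged:
On the way, in this order (a step that is already met when the one before it is completed fails the run):
1. the tray rolls freely in the lower half of the track, untouched (y of tray in the frame of conveyor below 0 m and linear speed of tray above 0.15 m/s and contact force between each of the fingers, the arm and tray below 0.1 N), for 0.1 s.
2. slowed below 0.12 m/s while still 10 mm or more short of the end stop (linear speed of tray below 0.12 m/s and y of tray in the frame of end_stop above 0.11 m), for 0.1 s.
At the end, for the whole second after the job is handed in: The tray stands still on the rollers, square to the track within 0.1 rad and within 10 mm of the end stop, with both pots upright (within 0.2 rad) on its floor, and the robot touches nothing (y of tray in the frame of end_stop below 0.11 m and linear speed of tray below 0.02 m/s and angle between the y axis of tray and the y axis of conveyor, either way round below 0.1 rad and z of tray in the frame of conveyor between -0.01 and 0.01 m and angle between each of pot_a, pot_b's own z axis and vertical below 0.2 rad and z of each of pot_a, pot_b in the frame of tray below 0.02 m).
It fails at once if the fingers knock the tray (more than 5 N) (contact force between any of the fingers, the arm and tray above 5 N).
It fails at once if the tray bangs into the end stop (faster than 0.16 m/s in the last 10 mm) (y of tray in the frame of end_stop below 0.11 m and linear speed of tray above 0.16 m/s).
It fails at once if a pot tips over (angle between any of pot_a, pot_b's own z axis and vertical above 0.35 rad).
It fails at once if a pot is lifted out of the tray or the tray off the track (z of any of pot_a, pot_b in the frame of tray above 0.04 m or z of tray in the frame of conveyor above 0.03 m).
It fails at once if the bowl, tub or spoon is pushed about (distance of any of bowl, tub, spoon from where it was at the start of the episode above 0.03 m).
It also fails if it takes over 32 s, if anything falls off the work surface, if the arm or the gripper's body presses on something with over 40 N, if the wrist force passes 120 N, or if a joint passes its speed limit or range.

## Robot

A 6-joint arm with a two-finger parallel gripper is mounted at the origin on the work surface. World frame = base frame: x ahead of the robot, y to its left, z up, the work surface at z = 0. Lengths are in m, angles in rad, forces in N, time in s.
With the tool pointing down it reaches from about 0.325 to 1 m from the base axis. Payload 5.1 kg.
Tool frame: the origin (TCP) lies between the finger pads; the fingertips stand 25 mm ahead of it and the grasp point (between the pads) lies 6 mm ahead of it (bot.tip_extent is the distance from the TCP to the fingertips, in m); z points along the fingers, y is the line along which they close (so a half turn about z gives the same grasp; the last joint's range is limited). The gripper opens to 85 mm and grips with 20 to 120 N. Pads are 22 mm wide; open, the fingers measure 114 mm over their backs; the gripper's body (76 mm by 85 mm) begins 54 mm behind the grasp point. The pads swing forward as they close: fully open they stand 13 mm farther back than shut.
Start: joints at [-1.339, 0.124, 1.65, -0, 1.367, -0.083], TCP at [0.201, -0.618, 0.256] pointing down, gripper open.
Joint ranges: [-2.61, 2.61], [-1.02, 2.33], [0.03, 2.71], [-1.35, 4.49], [0.32, 2.68], [-2.91, 2.91]. Speed limits (rad/s): [2.57, 2.57, 3.14, 3.14, 3.14, 3.14].

## Interface

Orientations are given as a unit quaternion [x, y, z, w].
In Python, from station import sensors, eyes, bot gives the robot as it stands.
- The arm moves only by the shell command python3 -m jog 'ROWS' [OPENING]. ROWS is JSON, a list of rows, each a list of 6 numbers: the shift along the world's x, y, z in units of 1 m (1.0 is 1 m), then the turn, a rotation vector about the world's x, y, z in units of pi rad (1.0 is pi rad). A call has 1 to 8 rows; each row is the pose to reach, as a shift and turn from the pose commanded when the call began, turning the shorter way round; what a row does not reach only later rows make up. A row lasts 1/10 s, in which the tool goes at most 50 mm and 8.59 degrees, less where a joint would pass 70% of its speed; a pose out of reach is approached as far as the arm can. A call with a number of a shift or a turn outside -1 to 1 is refused whole. A call with a gripper value outside its range is refused whole. OPENING is the closure, from 0 (fully open) to 1 (shut), set as the call begins (- or left out, the last holds). The fingers move at their own pace and stop on an object; the grip force is fixed at half the most. Time passes only in rows, so rows that repeat a pose let the fingers close. It gives the time, the measured TCP pose, the force, the opening and the grip force at its end, in the units of the state.
- sensors.read_state(): the state, without advancing time (a new reading comes with each control period).
- eyes.capture(name): name is "side" or "top" or "wrist"; returns (picture, depth): 400x640x3 uint8, blue, green, red; 400x640 float32, m along the optical axis (not along the pixel's ray), 0 where there is no reading.
- eyes.calibration(name): a dict with "camera_matrix" (3x3 intrinsics, pixels), "k1" (the pictures are not rectified: a ray, as slopes to the right and down, at radius r is drawn at 1 + k1 r^2 times it, then the intrinsics apply), "camera_from_world" (4x4, takes a point from world to camera coordinates). Camera axes: x right, y down, z forward; pixel columns grow to the right and rows downward; lengths in m; the calibration is good to about 2 mm. A picture is of the moment at which its call begins: read the wrist's pose just before it. calibration takes no time and is no camera call; for the wrist camera it gives the pose at the moment of the call.
- bot.close_job(): hands the job in; it is judged then, once.
Trained networks look in the newest picture that a camera, given by its name, has taken for a name from the list of things; names that differ only in an ending like _2 or _b are one class to them, and where a whole thing is asked for, a point or a joint stands for the part that bears it (a point fixed in the world has none). Each returns a list of dicts, best first, with "conf" (0 to 1); they miss things now and then, are a little off and sometimes report something else, mostly with a low value. They report only what shows in the picture. A call takes as long as a camera call.
- eyes.search_frame(camera, name): "xyz" ([x, y, z] in m, in the coordinates of the camera as it stood for that picture, good to about 4 mm: the middle of the surface that is visible of it).
- eyes.tip_of(camera, name): "xyz" ([x, y, z] in m, in the coordinates of the camera as it stood for that picture, good to about 4 mm: a listed point, or the origin of a listed thing).
The state is a dict: "t": time; "joint_positions": joint angles; "qvel": joint speeds; "joint_efforts": joint torques, N m; "tool_pos": TCP position; "ee_rot": TCP orientation; "ft_force": force on the tool from outside, world axes, zero at the start; "wrist_torque": the same for the moment, N m; "width": opening from 0.0 (shut) to 1.0 (fully open); "grip_force": force on a finger pad.
Only numpy, scipy, OpenCV 4.12 (cv2) and the standard library are available. Lean on these libraries where they do the work, as an engineer would, in place of code of your own. Each camera call takes 0.05 s, during which the arm holds its last target. There are 200 camera calls.

## Working session

There is one attempt and no reset: what is moved stays moved. The work goes in short steps, Python scripts to look and compute and a shell command to move; the robot and the scene stay as the last step left them, time stands still between calls to the robot, and variables do not carry over. Pictures are saved under pics/ and viewed, at most 10 in all, crops included, and the job is handed in when it is done.

```bash
ls; mkdir -p pics; cat > h.py <<'E'
import numpy as np, cv2
from station import sensors, eyes, bot
def w(cam,p):
    T=np.linalg.inv(eyes.calibration(cam)["camera_from_world"]); return T[:3,:3]@np.array(p)+T[:3,3]
E
python3 - <<'E'
from h import *
np.set_printoptions(precision=3,suppress=True)
s=sensors.read_state();print(s)
for c in("side","top"):
    im,d=eyes.capture(c);cv2.imwrite(f"pics/{c}0.png",im)
    for n in("conveyor","tray","lever_grip","end_stop","pot_a","bowl","tub","spoon"):
        for r in eyes.tip_of(c,n)[:2]: print(c,n,r["conf"],w(c,r["xyz"]))
E
```

```text
pics
{'t': 0.0, 'joint_positions': array([-1.339,  0.125,  1.652, -0.   ,  1.368, -0.083]), 'qvel': array([-0.001,  0.001, -0.   , -0.003,  0.   , -0.   ]), 'joint_efforts': array([ -0.001, -42.361, -36.545,  -0.   ,   0.007,  -0.   ]), 'tool_pos': array([ 0.201, -0.618,  0.255]), 'ee_rot': array([ 0.988,  0.157, -0.   , -0.001]), 'ft_force': array([ 0.78 , -0.422, -0.032]), 'wrist_torque': array([-0.068, -0.004, -0.003]), 'grip_force': 0.0, 'width': 1.001574714176393}
side conveyor 0.83 [0.54  0.056 0.105]
side tray 0.42 [ 0.768 -0.172  0.004]
side end_stop 0.87 [ 0.506 -0.286  0.084]
side end_stop 0.61 [0.541 0.055 0.103]
side pot_a 0.83 [0.595 0.325 0.121]
side pot_a 0.72 [0.533 0.331 0.119]
side bowl 0.8 [ 0.272 -0.329 -0.002]
side tub 0.67 [ 0.765 -0.174  0.002]
side spoon 0.83 [ 0.319  0.277 -0.002]
top conveyor 0.58 [0.535 0.055 0.103]
top tray 0.6 [0.561 0.288 0.116]
top lever_grip 0.66 [0.531 0.331 0.119]
top lever_grip 0.49 [0.44  0.255 0.182]
top end_stop 0.72 [ 0.502 -0.286  0.085]
top pot_a 0.95 [0.533 0.329 0.117]
top pot_a 0.65 [0.596 0.321 0.119]
top bowl 0.97 [ 0.264 -0.329  0.001]
top tub 0.91 [ 0.77  -0.171  0.002]
top spoon 0.7 [0.318 0.272 0.001]
```

View pics/top0.png

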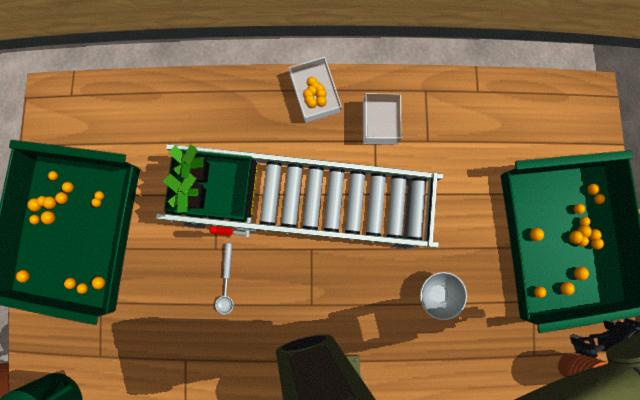

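View pics/side0.png

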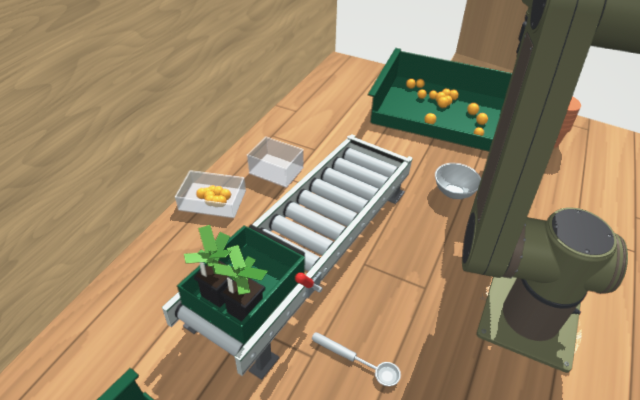

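```bash
python3 - <<'E'
from h import *
np.set_printoptions(precision=4,suppress=True)
o=np.array([.5375,.0555,.104]);e=np.array([.504,-.286,.0845]);t=np.array([.561,.288,.116])
p=np.array([.5335,.329,.1185]);q=np.array([.5955,.322,.119])
yaw=np.arctan2(*( (t-e)[[0,1]]));yaw2=np.arctan2(-(q-p)[1],(q-p)[0]);print("yaw",yaw,yaw2)
s=.054
for yw in (yaw,.098):
    y=np.array([np.sin(yw)*np.cos(s),np.cos(yw)*np.cos(s),np.sin(s)]);x=np.array([np.cos(yw),-np.sin(yw),0]);z=np.cross(x,y)
    pts=[o,e+.34*y,t-.237*y]
    O=np.mean(pts,0);O[2]=.1
    print(np.array(pts),O)
    sh=O+.135*y-.022*z
    for a in(0,.95,1.15):
        th=.575-a
        print(a,sh-.113*x+.11*(np.sin(th)*y+np.cos(th)*z))
    print("bumper stop",O+(-.24-.114)*y+.041*z, "ax",x,y,z)
E
```

```text
yaw 0.09897864052545953 0.11242713083019014
[[0.5375 0.0555 0.104 ]
 [0.5375 0.0518 0.1029]
 [0.5376 0.0525 0.1032]] [0.5376 0.0533 0.1   ]
0 [0.444  0.2543 0.1807]
0.95 [0.434  0.1542 0.1854]
1.15 [0.4322 0.1354 0.1743]
bumper stop [ 0.5024 -0.3007  0.1218] ax [ 0.9951 -0.0988  0.    ] [0.0987 0.9937 0.054 ] [-0.0053 -0.0537  0.9985]
[[0.5375 0.0555 0.104 ]
 [0.5372 0.0519 0.1029]
 [0.5378 0.0525 0.1032]] [0.5375 0.0533 0.1   ]
0 [0.4437 0.2542 0.1807]
0.95 [0.4339 0.1541 0.1854]
1.15 [0.432  0.1353 0.1743]
bumper stop [ 0.5027 -0.3007  0.1218] ax [ 0.9952 -0.0978  0.    ] [0.0977 0.9938 0.054 ] [-0.0053 -0.0537  0.9985]
```

```bash
cat >> h.py <<'E'
yw,s=.0985,.054
Y=np.array([np.sin(yw)*np.cos(s),np.cos(yw)*np.cos(s),np.sin(s)]);X=np.array([np.cos(yw),-np.sin(yw),0]);Z=np.cross(X,Y)
O=np.array([.5375,.0533,.100])
A=np.array([X,Y,Z])            # rows: track axes
def W(p): return O+np.array(p)@A
def T(p): return (np.asarray(p)-O)@A.T
def cloud(c):
    im,d=eyes.capture(c);t=sensors.read_state()["t"]-.05
    k=eyes.calibration(c);K=k["camera_matrix"];v,u=np.nonzero(d>0)
    dist=np.array([k["k1"],0,0,0.])
    n=cv2.undistortPoints(np.stack([u,v],1).astype(np.float64)[:,None],np.array(K,float),dist)[:,0]
    z=d[v,u];P=np.c_[n*z[:,None],z];M=np.linalg.inv(k["camera_from_world"])
    return t,T(P@M[:3,:3].T+M[:3,3]),im[v,u].astype(int)
def tray(c):
    t,P,C=cloud(c);g=(C[:,1]>1.25*C[:,2])&(C[:,1]>C[:,0])
    m=(abs(P[:,0])<.07)&(abs(P[:,1])<.4)&(P[:,2]>.045)&(P[:,2]<.066)&g
    f=P[m][:,1]; return t,m.sum(),np.percentile(f,[1,5,50,99]) if m.sum()>9 else None
E
python3 - <<'E'
from h import *
np.set_printoptions(precision=4,suppress=True)
for c in("top","side"):
    t,P,C=cloud(c)
    m=(abs(P[:,0])<.06)&(abs(P[:,1])<.3)&(abs(P[:,2])<.02)
    print(c,"roller top",np.percentile(P[m][:,2],[50,90,97]))
    print(tray(c))
    r=(C[:,2]>130)&(C[:,1]<60)&(C[:,0]<60)&(P[:,2]>.02)&(abs(P[:,0]+.113)<.04)&(abs(P[:,1]-.2)<.1)
    print("red",r.sum(),np.percentile(P[r],[2,50,98],axis=0))
    r=(abs(P[:,0])<.06)&(abs(P[:,1]-.12)<.06)&(P[:,2]>.03)&(P[:,2]<.066)
    print("front",np.percentile(P[r][:,1],[1,5]))
p0=sensors.read_state()["tool_pos"]
for q in([-.119,.247,.16],[-.119,.247,.087],[-.119,.1115,.087],[-.119,.1115,.14],[0,-.165,.058],[0,-.3685,.058]): print(q,W(q),W(q)-p0)
E
```

```text
top roller top [-0.0011  0.005   0.0068]
(0.95, np.int64(290), array([0.1267, 0.1341, 0.1397, 0.3349]))
red 169 [[-0.1217  0.1646  0.0415]
 [-0.1129  0.1854  0.0731]
 [-0.1042  0.2085  0.0947]]
front [0.1218 0.1225]
side roller top [-0.0019  0.0048  0.0085]
(1.05, np.int64(760), array([0.1336, 0.137 , 0.2961, 0.338 ]))
red 77 [[-0.1214  0.1766  0.0461]
 [-0.1181  0.2044  0.0849]
 [-0.1036  0.2133  0.0913]]
front [0.124  0.1261]
[-0.119, 0.247, 0.16] [0.4425 0.3019 0.2731] [0.2413 0.9199 0.0168]
[-0.119, 0.247, 0.087] [0.4429 0.3058 0.2002] [ 0.2417  0.9238 -0.0561]
[-0.119, 0.1115, 0.087] [0.4296 0.1711 0.1929] [ 0.2284  0.7892 -0.0634]
[-0.119, 0.1115, 0.14] [0.4293 0.1683 0.2458] [ 0.2281  0.7863 -0.0105]
[0, -0.165, 0.058] [ 0.521  -0.1138  0.149 ] [ 0.3198  0.5043 -0.1073]
[0, -0.3685, 0.058] [ 0.501 -0.316  0.138] [ 0.2998  0.3021 -0.1183]
```

```bash
python3 -m jog '[[0.19,0.4,0.03,0,0,-0.1316],[0.19,0.4,0.03,0,0,-0.1316],[0.19,0.4,0.03,0,0,-0.1316],[0.19,0.4,0.03,0,0,-0.1316],[0.19,0.4,0.03,0,0,-0.1316],[0.19,0.4,0.03,0,0,-0.1316],[0.19,0.4,0.03,0,0,-0.1316],[0.19,0.4,0.03,0,0,-0.1316]]' 1
python3 -m jog '[[0.02,0.5,0.0,0,0,0],[0.02,0.5,0,0,0,0],[0.02,0.5,0,0,0,0],[0.02,0.5,0,0,0,0],[0.02,0.5,0,0,0,0],[0.02,0.5,0,0,0,0],[0.02,0.5,0,0,0,0],[0.02,0.5,0,0,0,0]]'
```

```text
t: 1.9
tool_pos: [0.3728, -0.2557, 0.2838]
ee_rot: [0.999, -0.05, 0.0, 0.0]
ft_force: [0.1, 0.2, -0.0]
width: 0.002
grip_force: 0.0
t: 2.7
tool_pos: [0.388, 0.1442, 0.2839]
ee_rot: [0.999, -0.049, 0.001, -0.0]
ft_force: [1.4, 0.4, 0.2]
width: -0.002
grip_force: 0.0
```

```bash
python3 -m jog '[[0.05,0.155,-0.01,0,0,0],[0.05,0.155,-0.01,0,0,0],[0.05,0.155,-0.01,0,0,0],[0.05,0.155,-0.01,0,0,0],[0.05,0.155,-0.01,0,0,0],[0.05,0.155,-0.01,0,0,0]]'
python3 - <<'E'
from h import *
p=sensors.read_state()["tool_pos"];print(p,T(p),W([-.119,.247,.087])-p)
im,_=eyes.capture("side");cv2.imwrite("pics/a.png",im)
E
```

```text
t: 3.3
tool_pos: [0.4382, 0.2965, 0.2733]
ee_rot: [0.999, -0.049, -0.0, 0.0]
ft_force: [0.4, 0.3, -0.3]
width: 0.001
grip_force: 0.0
[0.43824176 0.29647165 0.27328279] [-0.1226908   0.24124603  0.16049579] [ 0.00462804  0.0093024  -0.07307809]
```

View pics/a.png

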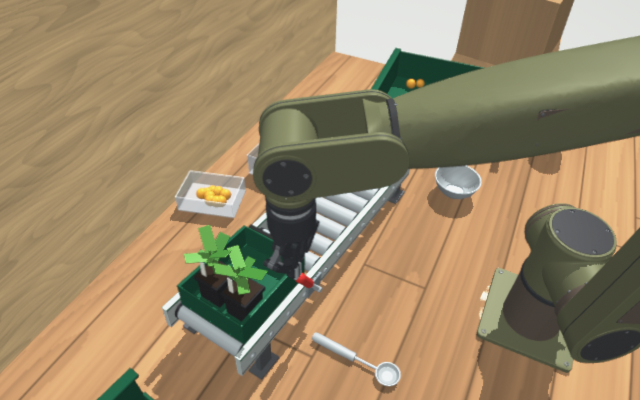

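```bash
python3 -m jog '[[0.004,0.0093,-0.045,0,0,0],[0.0045,0.0093,-0.073,0,0,0],[0.0045,0.0093,-0.073,0,0,0]]'
python3 - <<'E'
from h import *
p=sensors.read_state()["tool_pos"];print(p,T(p));print(tray("top"),tray("side"))
E
```

```text
t: 3.65
tool_pos: [0.4405, 0.3036, 0.1959]
ee_rot: [0.999, -0.05, -0.004, 0.002]
ft_force: [-0.8, -0.1, 0.2]
width: 0.001
grip_force: 0.0
[0.44046703 0.30359672 0.19585341] [-0.12117701  0.24436558  0.08278475]
(3.6500000000000004, np.int64(239), array([0.13002287, 0.13420146, 0.13903268, 0.33438592])) (3.7, np.int64(479), array([0.1375968 , 0.13906682, 0.33584575, 0.33812222]))
```

```bash
python3 -m jog '[[-0.004,-0.045,-0.0024,0,0,0],[-0.009,-0.09,-0.005,0,0,0],[-0.0133,-0.134,-0.0073,0,0,0],[-0.0133,-0.134,-0.0073,0,0,0],[-0.0132,-0.134,0.043,0,0,0],[0.0176,-0.167,0.049,0,0,0],[0.049,-0.205,0.037,0,0,0],[0.075,-0.247,0.02,0,0,0]]'
python3 - <<'E'
from h import *
p=sensors.read_state();print(p["t"],p["tool_pos"],T(p["tool_pos"]),W([0,-.185,.058])-p["tool_pos"]);print(tray("side"),tray("top"))
E
```

```text
t: 4.55
tool_pos: [0.5199, 0.0609, 0.2265]
ee_rot: [0.999, -0.049, 0.005, -0.001]
ft_force: [-0.1, 1.1, -0.9]
width: 0.002
grip_force: 0.0
4.55 [0.51993933 0.06090226 0.22645184] [-0.01822316  0.01265505  0.1259524 ] [-0.00091372 -0.19455247 -0.07852153]
(4.55, np.int64(724), array([0.06463556, 0.06838337, 0.23769221, 0.26935957])) (4.6000000000000005, np.int64(198), array([0.05195763, 0.05754161, 0.2547244 , 0.25886354]))
```

```bash
python3 -m jog '[[0.0005,-0.046,-0.0025,0,0,0],[0.001,-0.092,-0.017,0,0,0],[0.0016,-0.1366,-0.0454,0,0,0],[0.0025,-0.1675,-0.0711,0,0,0]]'
python3 - <<'E'
from h import *
p=sensors.read_state();print(p["t"],T(p["tool_pos"]));print(tray("side"))
E
```

```text
t: 5.05
tool_pos: [0.5206, -0.1078, 0.153]
ee_rot: [0.999, -0.05, 0.003, 0.001]
ft_force: [0.0, 0.1, 0.1]
width: 0.003
grip_force: 0.0
5.05 [-0.00093133 -0.1588745   0.06170828]
(5.05, np.int64(680), array([-0.04148156, -0.03875954,  0.1561056 ,  0.16177106]))
```

```bash
python3 - <<'E'
from h import *
for i in range(3): print(tray("side"))
p=sensors.read_state();print(p["t"],T(p["tool_pos"]))
E
```

```text
(5.1000000000000005, np.int64(670), array([-0.05530188, -0.05167864,  0.14409819,  0.14925557]))
(5.15, np.int64(673), array([-0.06787006, -0.06420926,  0.13112855,  0.13630097]))
(5.2, np.int64(667), array([-0.08118979, -0.07769203,  0.11771947,  0.12290587]))
5.25 [-0.00222248 -0.15721997  0.06009536]
```

```bash
python3 -m jog '[[-0.0009,-0.009,-0.0005,0,0,0],[-0.0029,-0.030,-0.0016,0,0,0],[-0.0055,-0.0557,-0.003,0,0,0],[-0.0079,-0.0805,-0.0044,0,0,0],[-0.0103,-0.1043,-0.0057,0,0,0]]'
python3 -c "
from h import *
p=sensors.read_state();print(T(p['tool_pos']),A@p['ft_force'],A@p['wrist_torque'])"
```

```text
t: 5.75
tool_pos: [0.5099, -0.2108, 0.1468]
ee_rot: [0.999, -0.048, 0.002, 0.001]
ft_force: [-0.2, -2.2, -0.5]
width: -0.0
grip_force: 0.8
[-0.00152683 -0.26258907  0.0611082 ] [-0.01581953 -2.19329272 -0.41127797] [-0.26668675 -0.00707479  0.01480535]
```

```bash
python3 -m jog '[[-0.0022,-0.0219,-0.0012,0,0,0],[-0.004,-0.0408,-0.0022,0,0,0],[-0.0056,-0.0567,-0.0031,0,0,0],[-0.0069,-0.0696,-0.0038,0,0,0],[-0.0077,-0.078,-0.0043,0,0,0],[-0.0083,-0.0845,-0.0046,0,0,0],[-0.0088,-0.089,-0.0048,0,0,0],[-0.0091,-0.092,-0.005,0,0,0]]'
python3 -c "
from h import *
p=sensors.read_state();print(T(p['tool_pos']),A@p['ft_force'],A@p['wrist_torque']);print(tray('side'),tray('top'))"
```

```text
t: 6.55
tool_pos: [0.4996, -0.302, 0.1394]
ee_rot: [0.999, -0.049, -0.0, -0.0]
ft_force: [-0.7, -0.3, 0.4]
width: 0.001
grip_force: 0.2
[-0.00279234 -0.35468501  0.05866155] [-0.66472086 -0.37577395  0.42231513] [-0.06185701 -0.04345347 -0.01469347]
(6.55, np.int64(499), array([-0.32946501, -0.32637124, -0.12994355, -0.12518207])) (6.6000000000000005, np.int64(264), array([-0.33314169, -0.33031731, -0.16043293, -0.12801522]))
```

```bash
python3 -m jog '[[-0.0003,-0.003,-0.0002,0,0,0],[-0.0006,-0.006,-0.0003,0,0,0],[-0.0009,-0.009,-0.0005,0,0,0],[-0.0012,-0.012,-0.0006,0,0,0],[-0.0015,-0.015,-0.0008,0,0,0],[-0.0018,-0.018,-0.001,0,0,0],[-0.0022,-0.022,-0.0012,0,0,0],[-0.0027,-0.027,-0.0014,0,0,0]]'
python3 -c "
from h import *
p=sensors.read_state();print(T(p['tool_pos']));print(tray('side'),tray('top'))"
```

```text
t: 7.45
tool_pos: [0.4968, -0.3293, 0.1381]
ee_rot: [0.999, -0.049, -0.0, -0.0]
ft_force: [0.1, 0.0, -1.3]
width: 0.0
grip_force: 0.0
[-0.00285675 -0.38209828  0.0587804 ]
(7.45, np.int64(490), array([-0.34256193, -0.33927388, -0.14302346, -0.1376426 ])) (7.5, np.int64(352), array([-0.34421902, -0.34224072, -0.33602479, -0.14024469]))
```

Tray at rest against the stop (origin about -0.240). Retreat.

```bash
python3 -m jog '[[-0.004,-0.04,0.01,0,0,0],[-0.006,-0.06,0.05,0,0,0],[-0.008,-0.08,0.1,0,0,0],[-0.008,-0.1,0.15,0,0,0],[-0.008,-0.1,0.15,0,0,0],[-0.008,-0.1,0.15,0,0,0],[-0.008,-0.1,0.15,0,0,0]]'
python3 -c "
from h import *
print(tray('side'));im,_=eyes.capture('side');cv2.imwrite('pics/end.png',im)"
```

```text
t: 8.25
tool_pos: [0.4884, -0.4283, 0.2863]
ee_rot: [0.999, -0.049, -0.001, -0.001]
ft_force: [-0.5, -0.2, -0.6]
width: 0.002
grip_force: 0.0
(8.25, np.int64(484), array([-0.34164621, -0.33850768, -0.14280841, -0.13816856]))
```

View pics/end.png

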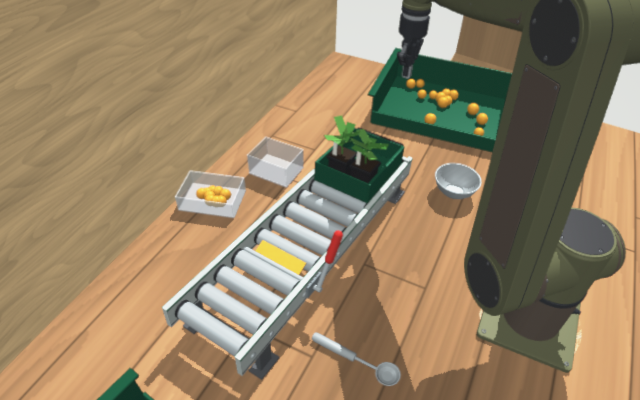

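The picture shows the tray at the end stop (about 360,160) with both pots upright. The lever is over at (333,250), and the hand is clear at (408,60).

```bash
python3 -c "
from h import *
print(bot.close_job())"
```

```text
the job is handed in; nothing more can be done
None
```

I handed the job in at about 8.4 s: the tray rolled free, was caught at its own pace with about 2 N read at the wrist, and eased down to rest against the end stop. Both pots are upright, the bowl, tub and spoon look untouched in the last picture, and the hand is clear; no verdict came back.

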